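Find the full salt tin by feel and send the empties back

TASK

One of the three identical closed salt tins on the ripening board is full and the other two are nearly empty, which can only be told by lifting them. Stand the two light ones upright in the two pockets of the grey return crate, fully down, and finish while holding the heavy one upright in the gripper, still and at least 15 cm above the bench: do not put it down or let go. Do not tip a tin over, and leave the cheeses, jar, brush, mug and trier where they are.

Things in the scene. Friction and masses are not known exactly. Their poses are not given: they have to be found in the camera images.
- tin_1: first closed square tinplate salt tin, 56 x 56 x 96 mm high plus a flat plug lid 3 mm; upright on the board. Origin: centre of its underside, z up, x and y square to its sides. The three look identical; one is full (0.65 to 0.8 kg), two nearly empty (0.24 to 0.31 kg); which one changes every time, whatever the name. Rigid; grip on two facing sides with 25 to 40 N
- tin_2: second closed square tinplate salt tin, 56 x 56 x 96 mm high plus a flat plug lid 3 mm; upright on the board. Origin: centre of its underside, z up, x and y square to its sides. The three look identical; one is full (0.65 to 0.8 kg), two nearly empty (0.24 to 0.31 kg); which one changes every time, whatever the name. Rigid; grip on two facing sides with 25 to 40 N
- tin_3: third closed square tinplate salt tin, 56 x 56 x 96 mm high plus a flat plug lid 3 mm; upright on the board. Origin: centre of its underside, z up, x and y square to its sides. The three look identical; one is full (0.65 to 0.8 kg), two nearly empty (0.24 to 0.31 kg); which one changes every time, whatever the name. Rigid; grip on two facing sides with 25 to 40 N
- board: fixed spruce ripening board, 270 (x) x 370 (y) x 20 mm, lying on the bench; origin at the centre of its underside (top 20 mm above). The tins stand in a row along y, about 125 mm apart, on its near (-x) half, cheeses and a mug behind them. Lies left or right, the crate on the other side
- crate: fixed grey plastic return crate, 187 (x) x 76 (y) x 50 mm high, open on top, with two square pockets 66 x 66 mm at its two ends and a narrow unused gap, 35 mm long, between them; walls 5 mm thick; origin at the centre of its underside. A tin standing in a pocket shows its upper half above the rim
- pocket_a (a point): centre of the inner floor of the crate's pocket at its -x end, 6 mm above the bench and 44 mm below the rim; axes as the crate's
- pocket_b (a point): centre of the inner floor of the crate's pocket at its +x end, 6 mm above the bench and 44 mm below the rim; axes as the crate's
- cheese_1: small pale-yellow cheese wheel, 96 mm across, 45 mm high, standing on the board; origin at the centre of its underside; a bystander
- cheese_2: second cheese wheel like cheese_1, also on the board; a bystander
- jar: glass jar with a steel cap, 60 mm across, 85 mm high, beside the +x end of the crate; origin at the centre of its underside; a bystander
- brush: block brush with wooden back, 70 x 50 x 38 mm, beside the +x end of the crate; origin at the centre of its underside; a bystander
- mug: white ceramic mug, 76 mm across, 85 mm high, standing on the board between the cheeses, its handle to the far side; origin at the centre of its underside; a bystander
- trier: cheese trier lying flat: wooden cross handle 90 mm long, 18 mm thick, and a steel shaft 130 mm long, near the robot; origin under the middle of the handle, shaft along its -x; a bystander

How it is judged (in metres and radians):
On the way, in this order (a step that is already met when the one before it is completed fails the run):
1. one light tin stands released in a pocket (((((horizontal distance between tin_1 and pocket_a below 0.012 m and z of tin_1 in the frame of pocket_a below 0.008 m) or (horizontal distance between tin_1 and pocket_b below 0.012 m and z of tin_1 in the frame of pocket_b below 0.008 m)) and angle between tin_1's own z axis and vertical below 0.12 rad and contact force between tin_1 and the fingers below 0.3 N and contact force between tin_1 and crate below 5 N and linear speed of tin_1 below 0.03 m/s) or (((horizontal distance between tin_2 and pocket_a below 0.012 m and z of tin_2 in the frame of pocket_a below 0.008 m) or (horizontal distance between tin_2 and pocket_b below 0.012 m and z of tin_2 in the frame of pocket_b below 0.008 m)) and angle between tin_2's own z axis and vertical below 0.12 rad and contact force between tin_2 and the fingers below 0.3 N and contact force between tin_2 and crate below 5 N and linear speed of tin_2 below 0.03 m/s) or (((horizontal distance between tin_3 and pocket_a below 0.012 m and z of tin_3 in the frame of pocket_a below 0.008 m) or (horizontal distance between tin_3 and pocket_b below 0.012 m and z of tin_3 in the frame of pocket_b below 0.008 m)) and angle between tin_3's own z axis and vertical below 0.12 rad and contact force between tin_3 and the fingers below 0.3 N and contact force between tin_3 and crate below 5 N and linear speed of tin_3 below 0.03 m/s))), for 0.2 s.
2. both light tins stand released in the two pockets ((((((horizontal distance between tin_2 and pocket_a below 0.012 m and z of tin_2 in the frame of pocket_a below 0.008 m) or (horizontal distance between tin_2 and pocket_b below 0.012 m and z of tin_2 in the frame of pocket_b below 0.008 m)) and angle between tin_2's own z axis and vertical below 0.12 rad and contact force between tin_2 and the fingers below 0.3 N and contact force between tin_2 and crate below 5 N and linear speed of tin_2 below 0.03 m/s) and (((horizontal distance between tin_3 and pocket_a below 0.012 m and z of tin_3 in the frame of pocket_a below 0.008 m) or (horizontal distance between tin_3 and pocket_b below 0.012 m and z of tin_3 in the frame of pocket_b below 0.008 m)) and angle between tin_3's own z axis and vertical below 0.12 rad and contact force between tin_3 and the fingers below 0.3 N and contact force between tin_3 and crate below 5 N and linear speed of tin_3 below 0.03 m/s)) or ((((horizontal distance between tin_1 and pocket_a below 0.012 m and z of tin_1 in the frame of pocket_a below 0.008 m) or (horizontal distance between tin_1 and pocket_b below 0.012 m and z of tin_1 in the frame of pocket_b below 0.008 m)) and angle between tin_1's own z axis and vertical below 0.12 rad and contact force between tin_1 and the fingers below 0.3 N and contact force between tin_1 and crate below 5 N and linear speed of tin_1 below 0.03 m/s) and (((horizontal distance between tin_3 and pocket_a below 0.012 m and z of tin_3 in the frame of pocket_a below 0.008 m) or (horizontal distance between tin_3 and pocket_b below 0.012 m and z of tin_3 in the frame of pocket_b below 0.008 m)) and angle between tin_3's own z axis and vertical below 0.12 rad and contact force between tin_3 and the fingers below 0.3 N and contact force between tin_3 and crate below 5 N and linear speed of tin_3 below 0.03 m/s)) or ((((horizontal distance between tin_1 and pocket_a below 0.012 m and z of tin_1 in the frame of pocket_a below 0.008 m) or (horizontal distance between tin_1 and pocket_b below 0.012 m and z of tin_1 in the frame of pocket_b below 0.008 m)) and angle between tin_1's own z axis and vertical below 0.12 rad and contact force between tin_1 and the fingers below 0.3 N and contact force between tin_1 and crate below 5 N and linear speed of tin_1 below 0.03 m/s) and (((horizontal distance between tin_2 and pocket_a below 0.012 m and z of tin_2 in the frame of pocket_a below 0.008 m) or (horizontal distance between tin_2 and pocket_b below 0.012 m and z of tin_2 in the frame of pocket_b below 0.008 m)) and angle between tin_2's own z axis and vertical below 0.12 rad and contact force between tin_2 and the fingers below 0.3 N and contact force between tin_2 and crate below 5 N and linear speed of tin_2 below 0.03 m/s)))), for 0.2 s.
At the end, for the whole second after the job is handed in: Two tins stand released on the floors of the two pockets (within 12 mm of centre, 7 degrees of upright), each pressing on the crate with under 5 N (so both light); the third is held still in the fingers, underside over 145 mm above the bench, within 20 degrees of upright ((((height (world z) of tin_1 above 0.145 m and contact force between tin_1 and the fingers above 2 N and angle between tin_1's own z axis and vertical below 0.35 rad and linear speed of tin_1 below 0.05 m/s and contact force between tin_1 and crate below 0.1 N and contact force between tin_1 and board below 0.1 N) and (((horizontal distance between tin_2 and pocket_a below 0.012 m and z of tin_2 in the frame of pocket_a below 0.008 m) or (horizontal distance between tin_2 and pocket_b below 0.012 m and z of tin_2 in the frame of pocket_b below 0.008 m)) and angle between tin_2's own z axis and vertical below 0.12 rad and contact force between tin_2 and the fingers below 0.3 N and contact force between tin_2 and crate below 5 N and linear speed of tin_2 below 0.03 m/s) and (((horizontal distance between tin_3 and pocket_a below 0.012 m and z of tin_3 in the frame of pocket_a below 0.008 m) or (horizontal distance between tin_3 and pocket_b below 0.012 m and z of tin_3 in the frame of pocket_b below 0.008 m)) and angle between tin_3's own z axis and vertical below 0.12 rad and contact force between tin_3 and the fingers below 0.3 N and contact force between tin_3 and crate below 5 N and linear speed of tin_3 below 0.03 m/s)) or ((height (world z) of tin_2 above 0.145 m and contact force between tin_2 and the fingers above 2 N and angle between tin_2's own z axis and vertical below 0.35 rad and linear speed of tin_2 below 0.05 m/s and contact force between tin_2 and crate below 0.1 N and contact force between tin_2 and board below 0.1 N) and (((horizontal distance between tin_1 and pocket_a below 0.012 m and z of tin_1 in the frame of pocket_a below 0.008 m) or (horizontal distance between tin_1 and pocket_b below 0.012 m and z of tin_1 in the frame of pocket_b below 0.008 m)) and angle between tin_1's own z axis and vertical below 0.12 rad and contact force between tin_1 and the fingers below 0.3 N and contact force between tin_1 and crate below 5 N and linear speed of tin_1 below 0.03 m/s) and (((horizontal distance between tin_3 and pocket_a below 0.012 m and z of tin_3 in the frame of pocket_a below 0.008 m) or (horizontal distance between tin_3 and pocket_b below 0.012 m and z of tin_3 in the frame of pocket_b below 0.008 m)) and angle between tin_3's own z axis and vertical below 0.12 rad and contact force between tin_3 and the fingers below 0.3 N and contact force between tin_3 and crate below 5 N and linear speed of tin_3 below 0.03 m/s)) or ((height (world z) of tin_3 above 0.145 m and contact force between tin_3 and the fingers above 2 N and angle between tin_3's own z axis and vertical below 0.35 rad and linear speed of tin_3 below 0.05 m/s and contact force between tin_3 and crate below 0.1 N and contact force between tin_3 and board below 0.1 N) and (((horizontal distance between tin_1 and pocket_a below 0.012 m and z of tin_1 in the frame of pocket_a below 0.008 m) or (horizontal distance between tin_1 and pocket_b below 0.012 m and z of tin_1 in the frame of pocket_b below 0.008 m)) and angle between tin_1's own z axis and vertical below 0.12 rad and contact force between tin_1 and the fingers below 0.3 N and contact force between tin_1 and crate below 5 N and linear speed of tin_1 below 0.03 m/s) and (((horizontal distance between tin_2 and pocket_a below 0.012 m and z of tin_2 in the frame of pocket_a below 0.008 m) or (horizontal distance between tin_2 and pocket_b below 0.012 m and z of tin_2 in the frame of pocket_b below 0.008 m)) and angle between tin_2's own z axis and vertical below 0.12 rad and contact force between tin_2 and the fingers below 0.3 N and contact force between tin_2 and crate below 5 N and linear speed of tin_2 below 0.03 m/s)))); the arm keeps its last pose, push and grip.
It fails at once if a tin is tipped over (more than 45 degrees) (angle between any of tin_1, tin_2, tin_3's own z axis and vertical above 0.785 rad).
It fails at once if a bystander is pushed more than 40 mm from its place (distance of any of cheese_1, cheese_2, jar, brush, mug, trier from where it was at the start of the episode above 0.04 m).
It also fails if it takes over 72 s, if anything falls off the work surface, if the arm or the gripper's body presses on something with over 40 N, if the wrist force passes 120 N, or if a joint passes its speed limit or range.

ROBOT

A 6-joint arm with a two-finger parallel gripper is mounted at the origin on the work surface. World frame = base frame: x ahead of the robot, y to its left, z up, the work surface at z = 0. Lengths are in mm, angles in rad, forces in N, time in s.
With the tool pointing down it reaches from about 275 to 850 mm from the base axis. Payload 19 kg.
Tool frame: the origin (TCP) lies between the finger pads; the fingertips stand 11 mm ahead of it and the grasp point (between the pads) lies 8 mm behind it; z points along the fingers, y is the line along which they close (so a half turn about z gives the same grasp; the last joint's range is limited). The gripper opens to 85 mm and grips with 20 to 120 N. Pads are 22 mm wide; open, the fingers measure 114 mm over their backs; the gripper's body (76 mm by 85 mm) begins 54 mm behind the grasp point. The pads swing forward as they close: fully open they stand 13 mm farther back than shut.
Start: joints at [0.989, 0.15, 1.437, -0, 1.554, -0.134], TCP at [248.965, 518.274, 242.267] pointing down, gripper open.
Joint ranges: [-2.8, 2.8], [-0.68, 2.1], [0.12, 2.68], [-1.39, 4.53], [0.16, 2.79], [-2.81, 2.81]. Speed limits (rad/s): [1.89, 1.89, 2.22, 3.01, 3.01, 3.01].

INTERFACE

Orientations are given as a 3x3 rotation matrix whose columns are the frame's x, y, z axes.
In Python, from bench import ctrl gives the robot as it stands. The module is installed in compiled form; this text tells all that it offers.
- The arm moves only by the tool send_rows, never from a script. Its argument "targets" is a list of rows, each a list of 4 numbers: the shift along the tool's x, y, z in m, then the turn about the tool's z in rad. A call has exactly 10 rows; each row shifts and turns the commanded pose from where the row before left it, along the tool's axes as they then stand; what a row does not reach is not made up. A row lasts 1/8 s, in which the tool goes at most 62.5 mm and 10.7 degrees, less where a joint would pass 70% of its speed; a pose out of reach is approached as far as the arm can. A call is refused whole if a number of a shift passes 0.0625 or a number of a turn 0.188, either way. A call with a gripper value outside its range is refused whole. "claw" is the finger opening in m, from 0 to 0.0854, set as the call begins (left out, the last holds). The fingers move at their own pace and stop on an object; the grip force is fixed at half the most. Time passes only in rows, so rows that do not move let the fingers close, or fill a call up. It gives the time, the measured TCP pose, the force, the opening and the grip force at its end, in the units of the state.
- ctrl.get_state(): the state, without advancing time (a new reading comes with each control period).
- ctrl.get_image(name): name is "scene" or "top" or "wrist"; returns the picture (420x560x3 uint8, red, green, blue); there is no depth.
- ctrl.camera_model(name): a dict with "fx", "fy", "cx", "cy" (pixels), "distortion" ([k1, k2, p1, p2, k3] as OpenCV has them; the pictures are not rectified), "camera_from_world" (4x4, takes a point from world to camera coordinates). Camera axes: x right, y up, looking along -z (the intrinsics and any distortion apply to the point x, -y, -z); pixel columns grow to the right and rows downward; lengths in mm; the calibration is good to about 2 mm. A picture is of the moment at which its call begins: read the wrist's pose just before it. camera_model takes no time and is no camera call; for the wrist camera it gives the pose at the moment of the call.
- ctrl.close_job(): hands the job in; it is judged then, once.
The state is a dict: "t": time; "qpos": joint angles; "joint_vel": joint speeds; "joint_torque": joint torques, N m; "eef_pos": TCP position; "eef_rot": TCP orientation; "wrist_force": force on the tool from outside, world axes, zero at the start; "wrist_torque": the same for the moment, N m; "opening": opening from 0.0 (shut) to 1.0 (fully open); "finger_force": force on a finger pad.
Only numpy, scipy, OpenCV 4.12 (cv2) and the standard library are available. Lean on these libraries where they do the work, as an engineer would, in place of code of your own. Each camera call takes 0.05 s, during which the arm holds its last target. There are 200 camera calls.

## Working session

There is one attempt and no reset: what is moved stays moved. The work goes in short steps, Python scripts to look and compute and a tool call to move; the robot and the scene stay as the last step left them, time stands still between calls to the robot, and variables do not carry over. Pictures are saved under pics/ and viewed, at most 10 in all, crops included, and the job is handed in when it is done.

Besides the shell and the picture viewer there is one more tool, called after "Request:" as a command line: name --pt "numbers of a row" for each row, then --argument value for the rest. send_rows: Moves the arm, as the interface text tells. Its arguments: {"type":"object","properties":{"targets":{"type":"array"},"claw":{"type":"number"}},"required":["targets"]}

```bash
mkdir -p pics; cat > h.py <<'E'
import numpy as np,cv2
from bench import ctrl
def cam(n):
    m=ctrl.camera_model(n);K=np.array([[m['fx'],0,m['cx']],[0,m['fy'],m['cy']],[0,0,1.]])
    return K,np.array(m['distortion'],float),np.array(m['camera_from_world'],float)
def ray(n,uv,z,c=None):
    K,d,T=c or cam(n)
    p=cv2.undistortPoints(np.array(uv,float).reshape(-1,1,2),K,d).reshape(-1,2)
    v=np.c_[p[:,0],-p[:,1],-np.ones(len(p))]@T[:3,:3]
    o=-T[:3,:3].T@T[:3,3]
    return o+v*((z-o[2])/v[:,2])[:,None]
def snap(n,f):
    im=ctrl.get_image(n);cv2.imwrite('pics/'+f,im[:,:,::-1]);return im
E
python3 - <<'E'
from h import *
s=ctrl.get_state();print({k:np.round(v,3).tolist() for k,v in s.items()})
for n in('top','scene'):
    snap(n,n+'0.png');K,d,T=cam(n);print(n,K[0,0],d,-T[:3,:3].T@T[:3,3])
E
```

```text
{'t': 0.0, 'qpos': [0.989, 0.151, 1.438, 0.0, 1.554, -0.134], 'joint_vel': [-0.0, -0.0, 0.0, -0.001, -0.001, -0.0], 'joint_torque': [0.004, -71.306, -57.088, 0.0, 0.009, -0.0], 'eef_pos': [248.865, 518.106, 241.692], 'eef_rot': [[-0.901, 0.433, -0.001], [0.433, 0.901, -0.001], [0.0, -0.001, -1.0]], 'wrist_force': [0.229, 0.101, -0.511], 'wrist_torque': [-0.012, -0.073, 0.004], 'finger_force': 0.0, 'opening': 1.002}
top 545.521371480256 [-0.06820414  0.          0.          0.          0.        ] [ 453.26918136  -27.7390347  1505.22741761]
scene 422.2075728897011 [-0.08667603  0.          0.          0.          0.        ] [1096.65171193 -151.62822707  703.05761004]
```

View pics/top0.png

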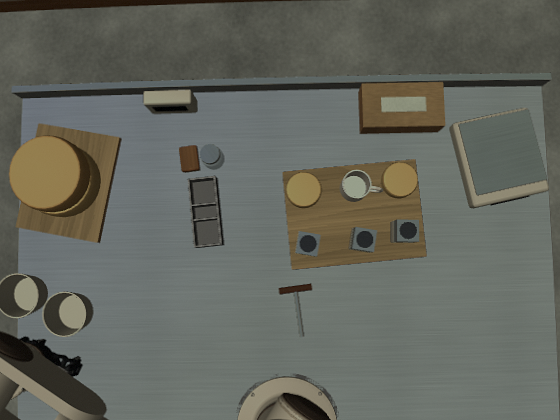

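View pics/scene0.png

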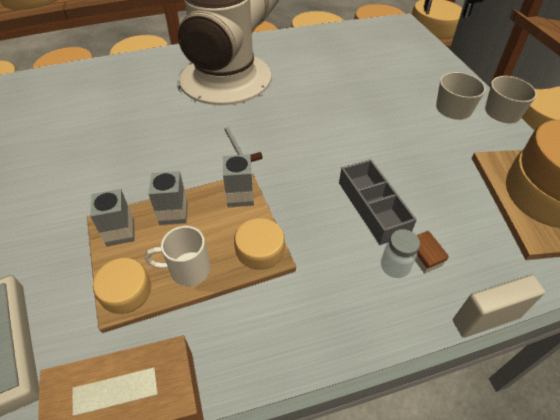

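The top view shows the crate at about (205,212) and the tins at (308,243), (365,239) and (407,231). The scene view shows all three tins upright. I'll zoom in on both areas.

```bash
python3 - <<'E'
import cv2,numpy as np
im=cv2.imread('pics/top0.png')
a=cv2.resize(im[205:270,280:430],None,fx=5,fy=5,interpolation=cv2.INTER_CUBIC)
cv2.imwrite('pics/c1.png',a)
b=cv2.resize(im[165:255,175:235],None,fx=6.5,fy=6.5,interpolation=cv2.INTER_CUBIC)
b=np.clip(b*1.6,0,255).astype('uint8');cv2.imwrite('pics/c2.png',b)
E
```

```text
(no output)
```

View pics/c1.png

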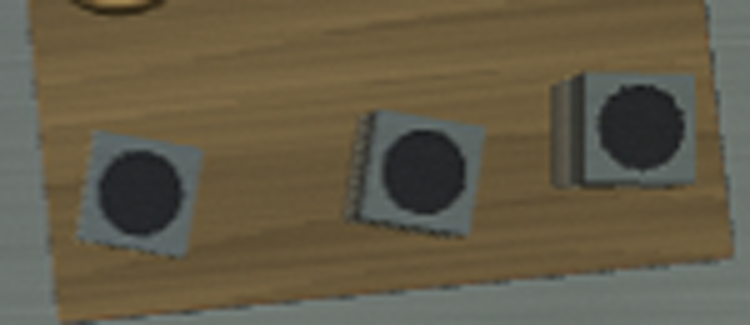

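View pics/c2.png

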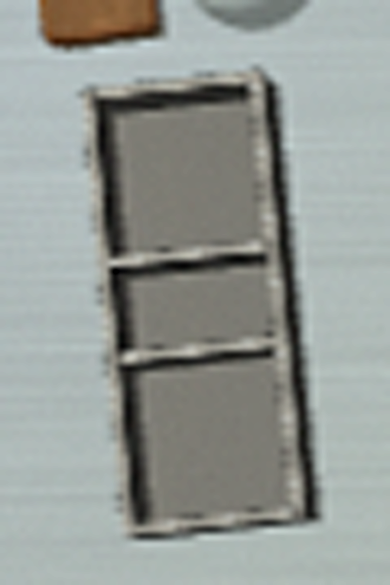

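c1 shows tin tops centred at (140,193), (424,172) and (640,128) in crop pixels, with clear square corners. c2 shows the crate rim corners at about (88,90), (262,70), (302,517) and (132,535). Next I'll turn these into positions.

```bash
python3 - <<'E'
from h import *
im=cv2.imread('pics/top0.png')
g=im.max(2)
T=[[(95,130),(202,150),(185,257),(78,238)],[(375,110),(485,125),(468,236),(360,217)],[(583,73),(695,73),(694,185),(583,186)]]
def yaw(p):
    e=p-np.roll(p,-1,0);a=np.arctan2(e[:,1],e[:,0]);return np.angle(np.mean(np.exp(4j*a)))/4
for t in T:
    uv=(np.array(t)+.5)/5-.5+[280,205]
    p=ray('top',uv,116)
    c=uv.mean(0);x,y=np.round(c).astype(int)
    m=np.zeros_like(g);m[y-9:y+10,x-9:x+10]=(g[y-9:y+10,x-9:x+10]<75)*255
    M=cv2.moments(m,True);lc=ray('top',[M['m10']/M['m00'],M['m01']/M['m00']],119)[0]
    print('tin',p.mean(0).round(1),'lid',lc.round(1),'area',M['m00'],'yaw',np.degrees(yaw(p)).round(1),np.linalg.norm(p-np.roll(p,-1,0),axis=1).round(0))
uv=(np.array([(88,90),(262,70),(302,517),(132,535)])+.5)/6.5-.5+[175,165]
p=ray('top',uv,50);c=p.mean(0);d=(p[0]+p[1]-p[2]-p[3])/2
print('crate',c.round(1),np.linalg.norm(p-np.roll(p,-1,0),axis=1).round(0),'yaw',np.degrees(np.arctan2(d[1],d[0])),p.round(0).tolist())
u=d/np.linalg.norm(d);print('a',(c-u*55.5).round(1),'b',(c+u*55.5).round(1))
E
```

```text
tin [491.4 -65.8 116. ] lid [491.9 -65.8 119. ] area 229.0 yaw -10.9 [55. 55. 55. 56.]
tin [ 499.5 -209.6  116. ] lid [ 499.4 -210.1  119. ] area 230.0 yaw -10.1 [57. 57. 56. 55.]
tin [ 519. -321.  116.] lid [ 520.1 -321.6  119. ] area 238.0 yaw -1.7 [57. 57. 57. 58.]
crate [585.3 206.7  50. ] [ 73. 186.  71. 186.] yaw 4.9802308694741635 [[675.0, 251.0, 50.0], [681.0, 178.0, 50.0], [496.0, 163.0, 50.0], [489.0, 234.0, 50.0]]
a [530.  201.9  50. ] b [640.6 211.5  50. ]
```

```bash
cat >> h.py <<'E'
def go(x,y,z,ang=None):
    """total shift in tool axes (after the turn) and turn, to reach TCP x,y,z (mm) with tool y axis at ang deg"""
    s=ctrl.get_state();R=np.array(s['eef_rot']);p=np.array(s['eef_pos'])
    a0=np.degrees(np.arctan2(R[1,1],R[0,1]));ang=a0 if ang is None else ang
    t=-np.radians(ang-a0);c,q=np.cos(t),np.sin(t)
    R2=R@np.array([[c,-q,0],[q,c,0],[0,0,1]])
    print('t',round(s['t'],2),'pos',p.round(1),'yang',a0.round(2),'turn',t.round(4),'shift mm',(R2.T@(np.array([x,y,z])-p)).round(1),'F',np.round(s['wrist_force'],2),'T',np.round(s['wrist_torque'],2),'open',round(s['opening'],3),'ff',round(s['finger_force'],1))
E
python3 - <<'E'
from h import *
go(560,200,260,79)
E
```

```text
t 0.1 pos [248.9 518.1 241.8] yang 64.34 turn -0.2558 shift mm [-366.1 -252.9  -18.1] F [-0.18 -0.46 -0.03] T [0.01 0.04 0.02] open 0.998 ff 0.0
```

Request:
send_rows --pt "0 0 0 -0.128" --pt "0 0 0 -0.128" --pt "-0.0458 -0.0316 -0.0023 0" --pt "-0.0458 -0.0316 -0.0023 0" --pt "-0.0458 -0.0316 -0.0023 0" --pt "-0.0458 -0.0316 -0.0023 0" --pt "-0.0458 -0.0316 -0.0023 0" --pt "-0.0458 -0.0316 -0.0023 0" --pt "-0.0458 -0.0316 -0.0023 0" --pt "-0.0458 -0.0316 -0.0023 0"

```text
t: 1.35
eef_pos: [561.5, 198.7, 260.5]
eef_rot: [[-0.982, 0.191, -0.0], [0.191, 0.982, -0.0], [0.0, -0.0, -1.0]]
wrist_force: [0.4, 1.5, 0.3]
opening: 0.997
finger_force: 0.0
```

Request:
send_rows --pt "0 0 0 0" --pt "0 0 0 0" --pt "0 0 0 0" --pt "0 0 0 0" --pt "0 0 0 0" --pt "0 0 0 0" --pt "0 0 0 0" --pt "0 0 0 0" --pt "0 0 0 0" --pt "0 0 0 0"

```text
t: 2.6
eef_pos: [560.5, 200.2, 260.7]
eef_rot: [[-0.982, 0.191, -0.0], [0.191, 0.982, -0.0], [0.0, -0.0, -1.0]]
wrist_force: [1.0, 0.3, 0.0]
opening: 1.001
finger_force: 0.0
```

```bash
python3 - <<'E'
from h import *
import pickle
c=cam('wrist');pickle.dump(c,open('w1.pkl','wb'))
snap('wrist','w1.png');print(-c[2][:3,:3].T@c[2][:3,3])
go(493,-66,200,79)
E
```

```text
[490.13587803 214.20004907 392.56039308]
t 2.65 pos [560.5 200.2 260.6] yang 79.01 turn 0.0001 shift mm [  15.4 -274.2   60.7] F [ 0.41 -0.65  0.03] T [ 0.02 -0.02 -0.01] open 1.001 ff 0.0
```

View pics/w1.png

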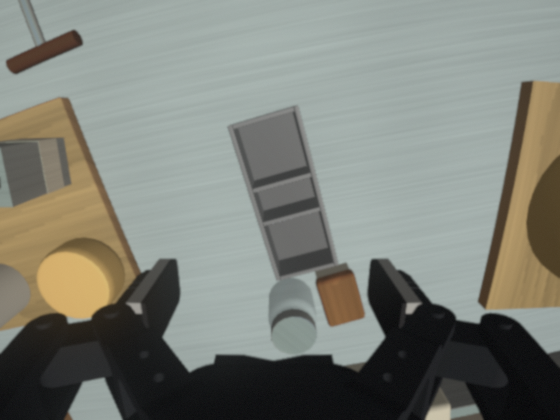

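The wrist view shows the crate rim corners at about (229,126), (298,106), (337,262) and (278,277), with the jar and brush just past the +x end.

```bash
python3 - <<'E'
from h import *
import pickle
c=pickle.load(open('w1.pkl','rb'))
p=ray('wrist',[(229,126),(298,106),(337,262),(278,277)],50,c);d=(p[2]+p[3]-p[0]-p[1])/2
u=d/np.linalg.norm(d);m=p.mean(0);print(p.round(0).tolist(),m.round(1),np.linalg.norm(p-np.roll(p,-1,0),axis=1).round(0),np.degrees(np.arctan2(u[1],u[0])),(m-u*55.5).round(1),(m+u*55.5).round(1))
E
```

```text
[[499.0, 166.0, 50.0], [492.0, 240.0, 50.0], [673.0, 255.0, 50.0], [679.0, 184.0, 50.0]] [586.  211.2  50. ] [ 74. 182.  72. 182.] 5.140069970153765 [530.7 206.2  50. ] [641.3 216.1  50. ]
```

Request:
send_rows --pt "0.0019 -0.0343 0 0" --pt "0.0019 -0.0343 0 0" --pt "0.0019 -0.0343 0 0" --pt "0.0019 -0.0343 0 0" --pt "0.0019 -0.0343 0.01 0" --pt "0.0019 -0.0343 0.017 0" --pt "0.0019 -0.0343 0.017 0" --pt "0.0019 -0.0343 0.017 0" --pt "0 0 0 0" --pt "0 0 0 0"

```text
t: 3.9
eef_pos: [493.5, -66.0, 200.2]
eef_rot: [[-0.982, 0.191, 0.001], [0.191, 0.982, -0.0], [-0.001, 0.0, -1.0]]
wrist_force: [0.3, 0.2, -0.1]
opening: 1.001
finger_force: 0.0
```

```bash
python3 - <<'E'
from h import *
go(492,-65.8,91,79)
E
```

```text
t 3.9 pos [493.5 -66.  200.2] yang 78.99 turn -0.0002 shift mm [ 1.600e+00 -1.000e-01  1.092e+02] F [ 0.34  0.17 -0.08] T [ 0.02 -0.04 -0.03] open 1.001 ff 0.0
```

Request:
send_rows --pt "0.0016 0 0.0182 0" --pt "0 0 0.0182 0" --pt "0 0 0.0182 0" --pt "0 0 0.0182 0" --pt "0 0 0.0182 0" --pt "0 0 0.0182 0" --pt "0 0 0 0" --pt "0 0 0 0" --pt "0 0 0 0" --pt "0 0 0 0"

```text
t: 5.15
eef_pos: [491.9, -65.9, 91.0]
eef_rot: [[-0.982, 0.191, 0.001], [0.191, 0.982, -0.0], [-0.001, -0.0, -1.0]]
wrist_force: [0.4, 0.1, -0.8]
opening: 1.001
finger_force: 0.0
```

Request:
send_rows --pt "0 0 0 0" --pt "0 0 0 0" --pt "0 0 0 0" --pt "0 0 0 0" --pt "0 0 0 0" --pt "0 0 0 0" --pt "0 0 0 0" --pt "0 0 0 0" --pt "0 0 0 0" --pt "0 0 0 0" --claw 0.04

```text
t: 6.4
eef_pos: [491.8, -65.8, 90.9]
eef_rot: [[-0.982, 0.191, 0.0], [0.191, 0.982, 0.0], [-0.0, 0.0, -1.0]]
wrist_force: [-1.3, 2.9, 6.1]
opening: 0.645
finger_force: 63.4
```

```bash
python3 - <<'E'
from h import *
go(492,-65.8,150,79)
c=snap('top','t1.png')
g=c.max(2)
# crate edges: profile perpendicular, subpixel
im=cv2.imread('pics/top0.png');g=cv2.cvtColor(im,cv2.COLOR_BGR2GRAY)
for r in (190,200,212,225,235): print(r,g[r,185:228].tolist())
E
```

```text
t 6.4 pos [491.8 -65.8  90.9] yang 79.01 turn 0.0002 shift mm [ -0.2   0.  -59.1] F [-1.26  2.92  6.11] T [ 0.41  0.18 -0.06] open 0.645 ff 63.4
190 [116, 117, 109, 91, 100, 46, 19, 35, 62, 80, 76, 78, 77, 79, 78, 79, 78, 77, 78, 78, 76, 77, 76, 76, 77, 77, 76, 78, 75, 91, 105, 76, 12, 50, 96, 119, 117, 117, 117, 116, 117, 115, 118]
200 [117, 117, 117, 113, 97, 87, 36, 23, 34, 63, 79, 78, 79, 78, 77, 79, 79, 78, 78, 77, 77, 75, 77, 77, 78, 77, 76, 77, 76, 75, 92, 108, 76, 12, 47, 96, 119, 117, 115, 115, 115, 116, 116]
212 [115, 115, 114, 116, 116, 114, 98, 52, 21, 34, 63, 80, 79, 78, 78, 76, 78, 77, 77, 78, 77, 77, 77, 77, 77, 77, 78, 78, 77, 77, 76, 78, 91, 73, 16, 49, 97, 119, 117, 114, 116, 117, 115]
225 [113, 115, 114, 113, 113, 114, 116, 115, 83, 22, 27, 56, 79, 77, 79, 76, 77, 78, 78, 77, 78, 77, 76, 78, 77, 76, 77, 77, 77, 77, 77, 78, 74, 84, 80, 34, 16, 84, 118, 116, 115, 115, 115]
235 [115, 116, 115, 116, 114, 116, 117, 114, 104, 80, 20, 28, 56, 79, 78, 77, 78, 78, 76, 77, 77, 77, 78, 76, 77, 77, 77, 76, 77, 76, 77, 77, 77, 74, 83, 81, 33, 32, 88, 117, 114, 113, 114]
```

```bash
python3 - <<'E'
from h import *
for r,a,b,fl in((190,187.3,216.2,192.7),(225,192.4,219.9,195.9),(235,193.2,220.7,196.9)):
    p=ray('top',[(a,r),(b,r),((a+b)/2,r)],50);f=ray('top',[(fl,r)],6)
    print(p.round(1).tolist(),f.round(1))
E
```

```text
[[643.2, 253.5, 50.0], [641.5, 175.2, 50.0], [642.3, 214.3, 50.0]] [[648.6 246.9   6. ]]
[[548.3, 240.1, 50.0], [546.8, 166.0, 50.0], [547.5, 203.0, 50.0]] [[551.  238.5   6. ]]
[[521.4, 238.1, 50.0], [520.0, 164.1, 50.0], [520.7, 201.1, 50.0]] [[523.2 235.9   6. ]]
```

Request:
send_rows --pt "0 0 -0.005 0" --pt "0 0 -0.01 0" --pt "0 0 -0.01 0" --pt "0 0 -0.01 0" --pt "0 0 -0.01 0" --pt "0 0 -0.005 0" --pt "0 0 0 0" --pt "0 0 0 0" --pt "0 0 0 0" --pt "0 0 0 0"

```text
t: 7.7
eef_pos: [491.6, -65.9, 140.3]
eef_rot: [[-0.982, 0.191, -0.0], [0.191, 0.982, 0.0], [0.0, -0.0, -1.0]]
wrist_force: [0.4, -0.4, -3.1]
opening: 0.647
finger_force: 63.7
```

```bash
python3 - <<'E'
from h import *
snap('top','t2.png')
go(531,208,225,95)
E
```

```text
t 7.75 pos [491.6 -65.9 140.3] yang 79.01 turn -0.279 shift mm [-63.1 269.4 -84.7] F [-0.56  0.42 -3.2 ] T [0.02 0.03 0.02] open 0.647 ff 63.7
```

Tin 1 weighs about 0.31 kg, so it is light. I'll carry it to pocket b.

```bash
python3 - <<'E'
from h import *
go(641,214,200,95)
E
```

```text
t 7.75 pos [491.6 -65.9 140.3] yang 79.01 turn -0.279 shift mm [-173.2  265.8  -59.7] F [-0.56  0.42 -3.2 ] T [0.02 0.03 0.02] open 0.647 ff 63.7
```

Request:
send_rows --pt "0 0 -0.03 -0.139" --pt "0 0 -0.03 -0.14" --pt "-0.0217 0.0332 0 0" --pt "-0.0217 0.0332 0 0" --pt "-0.0217 0.0332 0 0" --pt "-0.0217 0.0332 0 0" --pt "-0.0217 0.0332 0 0" --pt "-0.0217 0.0332 0 0" --pt "-0.0217 0.0332 0 0" --pt "-0.0217 0.0332 0 0"

```text
t: 9.0
eef_pos: [641.9, 215.0, 200.2]
eef_rot: [[-0.996, -0.087, -0.0], [-0.087, 0.996, -0.0], [0.0, -0.0, -1.0]]
wrist_force: [-0.8, -0.0, -2.3]
opening: 0.646
finger_force: 65.3
```

Request:
send_rows --pt "0 0 0.01 0" --pt "0 0 0.015 0" --pt "0 0 0.015 0" --pt "0 0 0.015 0" --pt "0 0 0.005 0" --pt "0 0 0 0" --pt "0 0 0 0" --pt "0 0 0 0" --pt "0 0 0 0" --pt "0 0 0 0"

```text
t: 10.25
eef_pos: [641.4, 213.8, 140.5]
eef_rot: [[-0.996, -0.087, -0.0], [-0.087, 0.996, -0.0], [0.0, -0.0, -1.0]]
wrist_force: [0.5, -0.5, -3.1]
opening: 0.647
finger_force: 65.4
```

```bash
python3 - <<'E'
from h import *
import pickle
pickle.dump(cam('wrist'),open('w2.pkl','wb'));snap('wrist','w2.png');snap('scene','s2.png')
a=cv2.imread('pics/w2.png');b=cv2.imread('pics/s2.png')[120:330,300:480]
cv2.imwrite('pics/m2.png',np.hstack([a[:,130:430],cv2.resize(b,(360,420))]))
go(641,214,80,95)
E
```

```text
t 10.35 pos [641.5 213.8 140.5] yang 95.0 turn -0.0 shift mm [ 0.4  0.2 60.5] F [-0.65 -0.3  -2.77] T [-0.06 -0.03 -0.04] open 0.648 ff 65.4
```

View pics/m2.png

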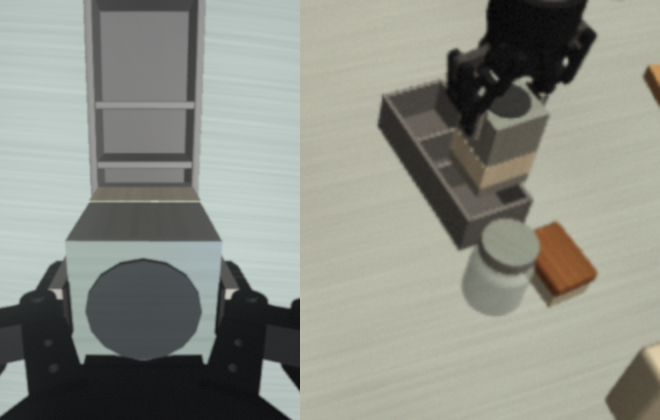

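The left panel (wrist) shows the tin's bottom edge at columns 91–199 and the crate walls at 90–199, so it is centred in y and yaw. The dividers are at rows 104 and 165. I'll check the x alignment from those.

```bash
python3 - <<'E'
from h import *
import pickle
c=pickle.load(open('w2.pkl','rb'))
u=np.array([np.cos(np.radians(5)),np.sin(np.radians(5))]);n=np.array([-u[1],u[0]])
p=ray('w',[(275,104.5),(275,164.5),(220,104.5),(330,104.5)],50,c)[:,:2]
q=ray('w',[(221,187),(329,188),(275,187)],69.5,c)[:,:2]
tcp=np.array([641.5,213.8])
print('dividers from tcp along u,n',np.c_[(p-tcp)@u,(p-tcp)@n].round(1).tolist()); print('tin bottom edge',np.c_[(q-tcp)@u,(q-tcp)@n].round(1).tolist())
print('wall', [[round(float((x-tcp)@n),1) for x in ray('w',r,50,c)[:,:2]] for r in ([(216,10),(334,10)],[(220,150),(329,150)])])
E
```

```text
dividers from tcp along u,n [[-74.2, 1.4], [-34.2, 1.5], [-74.3, -34.9], [-74.4, 37.8]]
tin bottom edge [[-22.9, -33.4], [-22.3, 36.3], [-22.9, 1.4]]
wall [[-35.4, 38.1], [-36.2, 38.5]]
```

```bash
python3 - <<'E'
from h import *
import pickle
K,d,T=c=pickle.load(open('w2.pkl','rb'))
print(K[0,0],(-T[:3,:3].T@T[:3,3]).round(1),T[2,:3].round(3))
u=np.array([np.cos(np.radians(5)),np.sin(np.radians(5)),0]);n=np.array([-u[1],u[0],0])
tcp=np.array([641.5,213.8,0]);
for z,s in((165.5,-28),(69.5,-28),(69.5,28),(165.5,28)):
    P=np.array([tcp+s*u+k*28*n+[0,0,z] for k in(-1,1)])
    X=P@T[:3,:3].T+T[:3,3];X[:,1:]*=-1
    print(z,s,cv2.projectPoints(X,np.zeros(3),np.zeros(3),K,d)[0].reshape(-1,2).round(0).tolist())
im=cv2.imread('pics/w2.png').max(2);print(im[140:245:3,275].tolist())
E
```

```text
324.1925773643416 [570.1 207.7 272.5] [-0.284 -0.026  0.958]
165.5 -28 [[194.0, 236.0], [351.0, 236.0]]
69.5 -28 [[229.0, 179.0], [317.0, 179.0]]
69.5 28 [[232.0, 259.0], [313.0, 259.0]]
165.5 28 [[205.0, 362.0], [340.0, 362.0]]
[128, 128, 128, 129, 116, 70, 70, 103, 153, 138, 125, 126, 127, 126, 105, 83, 112, 115, 114, 114, 138, 90, 82, 80, 80, 82, 82, 81, 82, 82, 82, 82, 82, 88, 167]
```

```bash
python3 - <<'E'
import cv2
a=cv2.imread('pics/w2.png')[130:260,180:370]
cv2.imwrite('pics/m3.png',cv2.resize(a,None,fx=4,fy=4,interpolation=cv2.INTER_CUBIC))
E
```

```text
(no output)
```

View pics/m3.png

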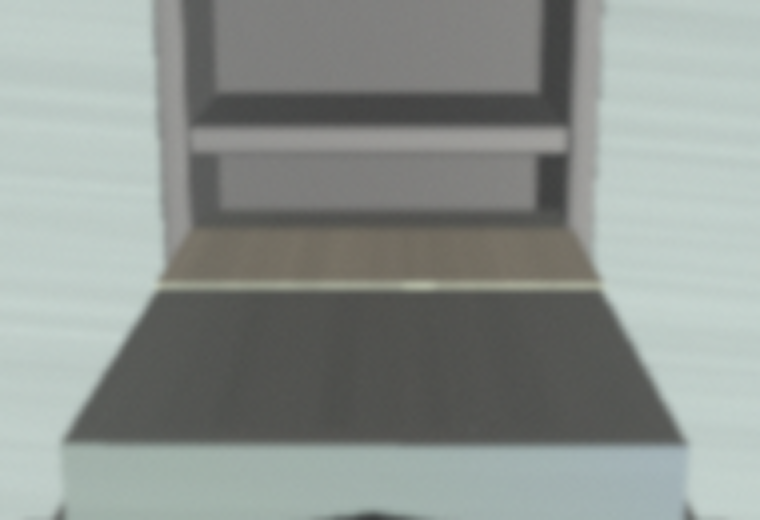

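Tin and crate are aligned to about 1 mm in both directions. I'll lower the tin straight down.

Request:
send_rows --pt "0 0 0.008 0" --pt "0 0 0.01 0" --pt "0 0 0.01 0" --pt "0 0 0.01 0" --pt "0 0 0.01 0" --pt "0 0 0.008 0" --pt "0 0 0.005 0" --pt "0 0 0 0" --pt "0 0 0 0" --pt "0 0 0 0"

```text
t: 11.6
eef_pos: [641.6, 213.8, 79.9]
eef_rot: [[-0.996, -0.087, 0.001], [-0.087, 0.996, 0.0], [-0.001, -0.0, -1.0]]
wrist_force: [-0.8, 0.1, -3.3]
opening: 0.647
finger_force: 65.4
```

Request:
send_rows --pt "0 0 0.001 0" --pt "0 0 0.001 0" --pt "0 0 0.0005 0" --pt "0 0 0 0" --pt "0 0 0 0" --pt "0 0 0 0" --pt "0 0 0 0" --pt "0 0 0 0" --pt "0 0 0 0" --pt "0 0 0 0"

```text
t: 12.85
eef_pos: [641.4, 213.8, 76.9]
eef_rot: [[-0.996, -0.087, -0.0], [-0.087, 0.996, -0.0], [0.0, -0.0, -1.0]]
wrist_force: [-0.5, -0.5, -3.1]
opening: 0.646
finger_force: 65.4
```

Request:
send_rows --pt "0 0 0.0005 0" --pt "0 0 0.0005 0" --pt "0 0 0.0005 0" --pt "0 0 0 0" --pt "0 0 0 0" --pt "0 0 0 0" --pt "0 0 0 0" --pt "0 0 0 0" --pt "0 0 0 0" --pt "0 0 0 0"

```text
t: 14.1
eef_pos: [641.7, 213.9, 76.8]
eef_rot: [[-0.996, -0.087, 0.001], [-0.087, 0.996, 0.0], [-0.001, -0.0, -1.0]]
wrist_force: [-5.6, 0.0, 11.9]
opening: 0.646
finger_force: 67.1
```

Contact with the floor, so I'll release and lift.

Request:
send_rows --pt "0 0 -0.0005 0" --pt "0 0 0 0" --pt "0 0 0 0" --pt "0 0 0 0" --pt "0 0 0 0" --pt "0 0 0 0" --pt "0 0 0 0" --pt "0 0 0 0" --pt "0 0 0 0" --pt "0 0 0 0" --claw 0.0854

```text
t: 15.35
eef_pos: [641.4, 213.8, 76.0]
eef_rot: [[-0.996, -0.087, -0.0], [-0.087, 0.996, -0.0], [0.0, -0.0, -1.0]]
wrist_force: [-0.4, 0.1, -0.2]
opening: 0.997
finger_force: 0.0
```

Request:
send_rows --pt "0 0 -0.01 0" --pt "0 0 -0.02 0" --pt "0 0 -0.025 0" --pt "0 0 -0.03 0" --pt "0 0 -0.03 0" --pt "0 0 -0.03 0" --pt "0 0 0 0" --pt "0 0 0 0" --pt "0 0 0 0" --pt "0 0 0 0"

```text
t: 16.6
eef_pos: [641.3, 213.8, 220.4]
eef_rot: [[-0.996, -0.087, -0.001], [-0.087, 0.996, -0.0], [0.001, -0.0, -1.0]]
wrist_force: [0.3, -0.3, 0.1]
opening: 1.001
finger_force: 0.0
```

```bash
python3 - <<'E'
from h import *
snap('scene','s3.png')
b=cv2.imread('pics/s3.png')[130:290,310:470]
cv2.imwrite('pics/m4.png',cv2.resize(b,(560,560)))
go(499.5,-209.8,200,79.9)
E
```

```text
t 16.65 pos [641.3 213.8 220.5] yang 94.99 turn 0.2634 shift mm [  65.3 -441.9   20.7] F [0.21 0.56 0.68] T [-0.03  0.    0.02] open 1.0 ff 0.0
```

View pics/m4.png

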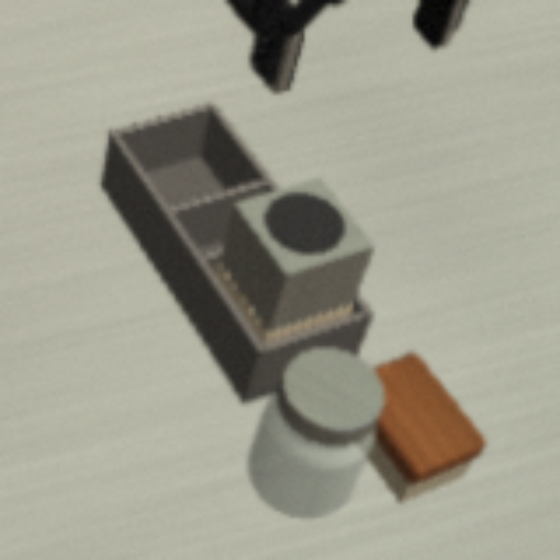

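The tin stands upright in pocket b, with its lid at (305,222) in the crop. Now for the middle tin.

Request:
send_rows --pt "0 0 0 0.132" --pt "0 0 0 0.131" --pt "0.0082 -0.0552 0 0" --pt "0.0082 -0.0552 0 0" --pt "0.0082 -0.0552 0 0" --pt "0.0082 -0.0552 0 0" --pt "0.0082 -0.0552 0 0" --pt "0.0082 -0.0552 0 0" --pt "0.0082 -0.0552 0.01 0" --pt "0.0082 -0.0552 0.01 0"

```text
t: 17.9
eef_pos: [498.8, -211.1, 200.8]
eef_rot: [[-0.985, 0.175, 0.0], [0.175, 0.985, -0.0], [-0.0, -0.0, -1.0]]
wrist_force: [1.5, -0.4, -0.5]
opening: 1.002
finger_force: 0.0
```

```bash
python3 - <<'E'
from h import *
go(499.5,-209.8,91,79.9)
E
```

```text
t 17.9 pos [ 498.8 -211.1  200.8] yang 79.93 turn 0.0006 shift mm [ -0.4   1.4 109.8] F [ 1.55 -0.44 -0.45] T [-0.02 -0.    0.01] open 1.002 ff 0.0
```

Still settling, and about 1 mm is fine. Descend.

Request:
send_rows --pt "0 0 0 0" --pt "0 0 0.0182 0" --pt "0 0 0.0182 0" --pt "0 0 0.0182 0" --pt "0 0 0.0182 0" --pt "0 0 0.0182 0" --pt "0 0 0.0182 0" --pt "0 0 0 0" --pt "0 0 0 0" --pt "0 0 0 0"

```text
t: 19.15
eef_pos: [500.0, -209.8, 92.6]
eef_rot: [[-0.985, 0.175, 0.001], [0.175, 0.985, -0.001], [-0.001, -0.001, -1.0]]
wrist_force: [-0.2, -0.3, 0.1]
opening: 0.997
finger_force: 0.0
```

Request:
send_rows --pt "0 0 0 0" --pt "0 0 0 0" --pt "0 0 0 0" --pt "0 0 0 0" --pt "0 0 0 0" --pt "0 0 0 0" --pt "0 0 0 0" --pt "0 0 0 0" --pt "0 0 0 0" --pt "0 0 0 0" --claw 0.04

```text
t: 20.4
eef_pos: [499.8, -209.5, 92.4]
eef_rot: [[-0.985, 0.175, 0.001], [0.175, 0.985, -0.0], [-0.001, -0.0, -1.0]]
wrist_force: [-1.6, 1.5, 6.7]
opening: 0.648
finger_force: 64.5
```

Request:
send_rows --pt "0 0 -0.005 0" --pt "0 0 -0.01 0" --pt "0 0 -0.01 0" --pt "0 0 -0.01 0" --pt "0 0 -0.01 0" --pt "0 0 -0.005 0" --pt "0 0 0 0" --pt "0 0 0 0" --pt "0 0 0 0" --pt "0 0 0 0"

```text
t: 21.65
eef_pos: [499.6, -209.5, 141.6]
eef_rot: [[-0.985, 0.175, -0.0], [0.175, 0.985, 0.0], [0.0, 0.0, -1.0]]
wrist_force: [-0.6, 0.4, -7.1]
opening: 0.645
finger_force: 65.1
```

That reads 0.72 kg, so this is the heavy one. I'll set it back and fetch the third.

Request:
send_rows --pt "0 0 0.008 0" --pt "0 0 0.01 0" --pt "0 0 0.01 0" --pt "0 0 0.01 0" --pt "0 0 0.008 0" --pt "0 0 0.002 0" --pt "0 0 0.0015 0" --pt "0 0 0 0" --pt "0 0 0 0" --pt "0 0 0 0"

```text
t: 22.9
eef_pos: [499.7, -209.6, 92.5]
eef_rot: [[-0.985, 0.175, 0.0], [0.175, 0.985, -0.0], [-0.0, -0.0, -1.0]]
wrist_force: [-0.4, -0.4, -5.0]
opening: 0.65
finger_force: 65.1
```

Request:
send_rows --pt "0 0 0 0" --pt "0 0 0 0" --pt "0 0 0 0" --pt "0 0 0 0" --pt "0 0 0 0" --pt "0 0 0 0" --pt "0 0 0 0" --pt "0 0 0 0" --pt "0 0 0 0" --pt "0 0 0 0" --claw 0.0854

```text
t: 24.15
eef_pos: [499.6, -209.5, 92.3]
eef_rot: [[-0.985, 0.175, -0.0], [0.175, 0.985, -0.0], [0.0, -0.0, -1.0]]
wrist_force: [-1.2, 0.4, -0.0]
opening: 1.002
finger_force: 0.0
```

Request:
send_rows --pt "0 0 -0.01 0" --pt "0 0 -0.02 0" --pt "0 0 -0.02 0" --pt "0 0 -0.02 0" --pt "0 0 -0.02 0" --pt "0 0 -0.02 0" --pt "0 0 0 0" --pt "0 0 0 0" --pt "0 0 0 0" --pt "0 0 0 0"

```text
t: 25.4
eef_pos: [499.5, -209.4, 201.8]
eef_rot: [[-0.985, 0.175, -0.001], [0.175, 0.985, 0.0], [0.001, 0.0, -1.0]]
wrist_force: [0.7, 0.2, -0.6]
opening: 0.999
finger_force: 0.0
```

```bash
python3 - <<'E'
from h import *
go(519.5,-321.3,200,88.3)
E
```

```text
t 25.4 pos [ 499.5 -209.4  201.8] yang 79.93 turn -0.1461 shift mm [ -23.3 -111.2    1.7] F [ 0.65  0.19 -0.55] T [-0.01 -0.01 -0.06] open 0.999 ff 0.0
```

Request:
send_rows --pt "0 0 0 -0.146" --pt "-0.0058 -0.0278 0 0" --pt "-0.0058 -0.0278 0 0" --pt "-0.0058 -0.0278 0 0" --pt "-0.0059 -0.0278 0 0" --pt "0 0 0 0" --pt "0 0 0 0" --pt "0 0 0 0" --pt "0 0 0 0" --pt "0 0 0 0"

```text
t: 26.65
eef_pos: [519.7, -321.0, 202.5]
eef_rot: [[-1.0, 0.029, 0.0], [0.029, 1.0, -0.0], [-0.0, -0.0, -1.0]]
wrist_force: [0.3, -0.8, -0.2]
opening: 1.001
finger_force: 0.0
```

Request:
send_rows --pt "0 0 0.01 0" --pt "0 0 0.02 0" --pt "0 0 0.02 0" --pt "0 0 0.02 0" --pt "0 0 0.02 0" --pt "0 0 0.02 0" --pt "0 0 0 0" --pt "0 0 0 0" --pt "0 0 0 0" --pt "0 0 0 0"

```text
t: 27.9
eef_pos: [519.8, -321.5, 92.9]
eef_rot: [[-1.0, 0.03, 0.001], [0.03, 1.0, -0.001], [-0.001, -0.001, -1.0]]
wrist_force: [0.4, 1.2, -0.1]
opening: 1.0
finger_force: 0.0
```

Request:
send_rows --pt "0 0 0 0" --pt "0 0 0 0" --pt "0 0 0 0" --pt "0 0 0 0" --pt "0 0 0 0" --pt "0 0 0 0" --pt "0 0 0 0" --pt "0 0 0 0" --pt "0 0 0 0" --pt "0 0 0 0" --claw 0.04

```text
t: 29.15
eef_pos: [519.8, -321.3, 92.7]
eef_rot: [[-1.0, 0.03, 0.0], [0.03, 1.0, -0.0], [-0.0, -0.0, -1.0]]
wrist_force: [-1.2, 2.0, 5.2]
opening: 0.649
finger_force: 64.1
```

Request:
send_rows --pt "0 0 -0.005 0" --pt "0 0 -0.015 0" --pt "0 0 -0.02 0" --pt "0 0 -0.02 0" --pt "0 0 -0.025 0" --pt "0 0 -0.03 0" --pt "0 0 -0.02 0" --pt "0 0 0 0" --pt "0 0 0 0" --pt "0 0 0 0"

```text
t: 30.4
eef_pos: [519.4, -321.2, 226.3]
eef_rot: [[-1.0, 0.03, -0.001], [0.03, 1.0, 0.001], [0.001, 0.001, -1.0]]
wrist_force: [-0.4, -0.4, -2.4]
opening: 0.651
finger_force: 63.9
```

```bash
python3 - <<'E'
from h import *
u=np.array([np.cos(np.radians(5)),np.sin(np.radians(5))])
t=np.array([641.5,213.8])-110.5*u;print(t)
go(t[0],t[1],225,95)
E
```

```text
[531.42048586 204.16929043]
t 30.4 pos [ 519.4 -321.2  226.3] yang 88.29 turn -0.1171 shift mm [-57.8 522.3   1.7] F [-0.35 -0.41 -2.43] T [0.   0.08 0.05] open 0.651 ff 63.9
```

Request:
send_rows --pt "0 0 0 -0.117" --pt "-0.0041 0.0373 0 0" --pt "-0.0041 0.0373 0 0" --pt "-0.0041 0.0373 0 0" --pt "-0.0041 0.0373 0 0" --pt "-0.0041 0.0373 0 0" --pt "-0.0041 0.0373 0 0" --pt "-0.0041 0.0373 0 0" --pt "-0.0041 0.0373 0 0" --pt "-0.0041 0.0373 0 0"

```text
t: 31.65
eef_pos: [526.9, 17.5, 226.7]
eef_rot: [[-0.996, -0.087, -0.001], [-0.087, 0.996, -0.0], [0.001, 0.0, -1.0]]
wrist_force: [0.4, -0.7, -2.6]
opening: 0.649
finger_force: 64.5
```

Request:
send_rows --pt "-0.0041 0.0373 0 0" --pt "-0.0041 0.0373 0 0" --pt "-0.0041 0.0373 0 0" --pt "-0.0041 0.0373 0 0" --pt "-0.0041 0.0373 0 0" --pt "0 0 0.02 0" --pt "0 0 0.03 0" --pt "0 0 0.02 0" --pt "0 0 0.01 0" --pt "0 0 0 0"

```text
t: 32.9
eef_pos: [531.1, 203.8, 146.8]
eef_rot: [[-0.996, -0.087, -0.001], [-0.087, 0.996, -0.0], [0.001, -0.0, -1.0]]
wrist_force: [-0.2, 0.3, -2.0]
opening: 0.644
finger_force: 64.6
```

```bash
python3 - <<'E'
from h import *
import pickle
go(531.4,204.2,78,95)
c=cam('wrist');pickle.dump(c,open('w3.pkl','wb'));snap('wrist','w3.png')
a=cv2.imread('pics/w3.png')[60:260,180:370]
cv2.imwrite('pics/m5.png',cv2.resize(a,None,fx=3,fy=3,interpolation=cv2.INTER_CUBIC))
E
```

```text
t 32.9 pos [531.1 203.8 146.8] yang 94.99 turn -0.0001 shift mm [-0.4  0.4 68.8] F [-0.18  0.34 -2.05] T [ 0.01  0.03 -0.02] open 0.644 ff 64.6
```

View pics/m5.png

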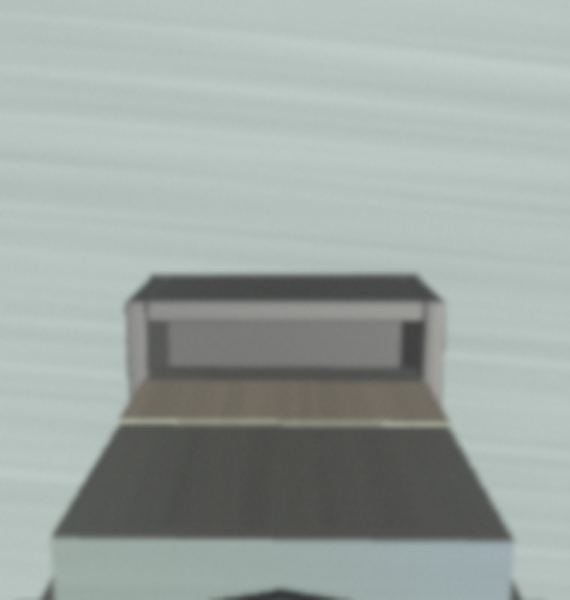

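The tin's bottom corners are at (142,378) and (430,378), and the crate walls at columns 128 and 445, so both centre on column 286. The end-wall rim is at rows 300–320.

```bash
python3 - <<'E'
from h import *
import pickle
c=pickle.load(open('w3.pkl','rb'));tcp=np.array([531.1,203.8])
u=np.array([np.cos(np.radians(5)),np.sin(np.radians(5))]);n=np.array([-u[1],u[0]])
p=ray('w',[(180+286/3,60+310/3),(180+128/3,160),(180+445/3,160)],50,c)[:,:2]-tcp
print((p@u).round(1),(p@n).round(1))
K,d,T=c
for z in(171.7,75.7):
    P=np.array([[*(tcp-28*u+k*28*n),z] for k in(-1,1)]);X=P@T[:3,:3].T+T[:3,3];X[:,1:]*=-1
    print(((cv2.projectPoints(X,np.zeros(3),np.zeros(3),K,d)[0].reshape(-1,2)-[180,60])*3).round(0).tolist())
E
```

```text
[-34.1 -36.5 -36.5] [  1.7 -35.7  39.3]
[[43.0, 528.0], [514.0, 528.0]]
[[147.0, 358.0], [410.0, 358.0]]
```

Aligned to within 1 mm, so I'll lower it.

Request:
send_rows --pt "0 0 0.01 0" --pt "0 0 0.012 0" --pt "0 0 0.012 0" --pt "0 0 0.01 0" --pt "0 0 0.01 0" --pt "0 0 0.008 0" --pt "0 0 0.004 0" --pt "0 0 0 0" --pt "0 0 0 0" --pt "0 0 0 0"

```text
t: 34.2
eef_pos: [531.5, 203.9, 81.6]
eef_rot: [[-0.996, -0.087, 0.0], [-0.087, 0.996, 0.0], [-0.0, -0.0, -1.0]]
wrist_force: [-0.1, 0.7, -3.0]
opening: 0.644
finger_force: 64.7
```

Request:
send_rows --pt "0 0 0.0005 0" --pt "0 0 0.0005 0" --pt "0 0 0.0005 0" --pt "0 0 0.0005 0" --pt "0 0 0 0" --pt "0 0 0 0" --pt "0 0 0 0" --pt "0 0 0 0" --pt "0 0 0 0" --pt "0 0 0 0"

```text
t: 35.45
eef_pos: [531.3, 203.9, 79.3]
eef_rot: [[-0.996, -0.087, -0.0], [-0.087, 0.996, -0.0], [0.0, -0.0, -1.0]]
wrist_force: [-0.1, -0.5, -2.1]
opening: 0.641
finger_force: 64.7
```

Request:
send_rows --pt "0 0 0.0005 0" --pt "0 0 0.0004 0" --pt "0 0 0.0004 0" --pt "0 0 0 0" --pt "0 0 0 0" --pt "0 0 0 0" --pt "0 0 0 0" --pt "0 0 0 0" --pt "0 0 0 0" --pt "0 0 0 0"

```text
t: 36.7
eef_pos: [531.5, 203.9, 78.7]
eef_rot: [[-0.996, -0.087, 0.001], [-0.087, 0.996, 0.0], [-0.001, -0.0, -1.0]]
wrist_force: [-4.5, -0.8, 7.8]
opening: 0.648
finger_force: 65.9
```

Request:
send_rows --pt "0 0 -0.0003 0" --pt "0 0 0 0" --pt "0 0 0 0" --pt "0 0 0 0" --pt "0 0 0 0" --pt "0 0 0 0" --pt "0 0 0 0" --pt "0 0 0 0" --pt "0 0 0 0" --pt "0 0 0 0" --claw 0.0854

```text
t: 37.95
eef_pos: [531.3, 203.8, 78.3]
eef_rot: [[-0.996, -0.087, -0.0], [-0.087, 0.996, -0.0], [0.0, -0.0, -1.0]]
wrist_force: [0.3, 0.6, -1.1]
opening: 0.997
finger_force: 0.0
```

Request:
send_rows --pt "0 0 -0.01 0" --pt "0 0 -0.02 0" --pt "0 0 -0.025 0" --pt "0 0 -0.03 0" --pt "0 0 -0.03 0" --pt "0 0 -0.02 0" --pt "0 0 0 0" --pt "0 0 0 0" --pt "0 0 0 0" --pt "0 0 0 0"

```text
t: 39.2
eef_pos: [531.1, 203.8, 212.7]
eef_rot: [[-0.996, -0.087, -0.001], [-0.087, 0.996, -0.0], [0.001, -0.0, -1.0]]
wrist_force: [-0.4, 0.4, -0.4]
opening: 0.999
finger_force: 0.0
```

```bash
python3 - <<'E'
from h import *
snap('scene','s4.png')
b=cv2.imread('pics/s4.png')[120:300,60:470]
cv2.imwrite('pics/m6.png',cv2.resize(b,None,fx=1.9,fy=1.9))
go(499.6,-209.5,202,79.9)
E
```

```text
t 39.25 pos [531.2 203.8 212.8] yang 94.99 turn 0.2634 shift mm [ -41.4 -412.5   10.9] F [-0.66 -0.63  0.41] T [ 0.01 -0.04  0.01] open 1.002 ff 0.0
```

View pics/m6.png

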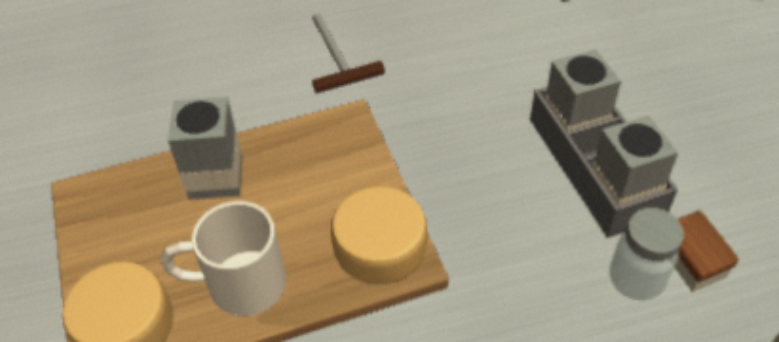

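Both light tins are seated, with lids at (586,70) and (641,140). The heavy one stands at (198,117), and I'll fetch it now.

Request:
send_rows --pt "0 0 0 0.132" --pt "0 0 0 0.131" --pt "-0.0052 -0.0516 0 0" --pt "-0.0052 -0.0516 0 0" --pt "-0.0052 -0.0516 0 0" --pt "-0.0052 -0.0516 0 0" --pt "-0.0052 -0.0516 0 0" --pt "-0.0052 -0.0516 0 0" --pt "-0.0051 -0.0516 0.005 0" --pt "-0.0051 -0.0513 0.006 0"

```text
t: 40.5
eef_pos: [499.6, -211.2, 202.2]
eef_rot: [[-0.985, 0.175, 0.0], [0.175, 0.985, -0.0], [-0.0, -0.0, -1.0]]
wrist_force: [0.9, -0.2, 0.5]
opening: 1.002
finger_force: 0.0
```

Request:
send_rows --pt "0 0 0 0" --pt "0 0 0.01 0" --pt "0 0 0.02 0" --pt "0 0 0.02 0" --pt "0 0 0.02 0" --pt "0 0 0.02 0" --pt "0 0 0.02 0" --pt "0 0 0 0" --pt "0 0 0 0" --pt "0 0 0 0"

```text
t: 41.75
eef_pos: [500.3, -209.5, 93.2]
eef_rot: [[-0.985, 0.175, 0.001], [0.175, 0.985, -0.001], [-0.001, -0.001, -1.0]]
wrist_force: [0.2, -0.2, 0.7]
opening: 1.005
finger_force: 0.0
```

Request:
send_rows --pt "0 0 0 0" --pt "0 0 0 0" --pt "0 0 0 0" --pt "0 0 0 0" --pt "0 0 0 0" --pt "0 0 0 0" --pt "0 0 0 0" --pt "0 0 0 0" --pt "0 0 0 0" --pt "0 0 0 0" --claw 0.04

```text
t: 43.0
eef_pos: [500.1, -209.5, 92.9]
eef_rot: [[-0.985, 0.175, 0.001], [0.175, 0.985, -0.0], [-0.001, -0.0, -1.0]]
wrist_force: [-1.3, 1.9, 6.1]
opening: 0.646
finger_force: 64.4
```

Request:
send_rows --pt "0 0 -0.005 0" --pt "0 0 -0.015 0" --pt "0 0 -0.02 0" --pt "0 0 -0.025 0" --pt "0 0 -0.025 0" --pt "0 0 -0.025 0" --pt "0 0 -0.025 0" --pt "0 0 -0.02 0" --pt "0 0 -0.01 0" --pt "0 0 0 0"

```text
t: 44.25
eef_pos: [500.0, -209.6, 262.8]
eef_rot: [[-0.985, 0.175, 0.001], [0.175, 0.985, -0.0], [-0.001, -0.0, -1.0]]
wrist_force: [0.3, 1.1, -6.5]
opening: 0.647
finger_force: 65.5
```

Request:
send_rows --pt "0 0 0 0" --pt "0 0 0 0" --pt "0 0 0 0" --pt "0 0 0 0" --pt "0 0 0 0" --pt "0 0 0 0" --pt "0 0 0 0" --pt "0 0 0 0" --pt "0 0 0 0" --pt "0 0 0 0"

```text
t: 45.5
eef_pos: [499.9, -209.5, 262.3]
eef_rot: [[-0.985, 0.175, -0.0], [0.175, 0.985, -0.0], [0.0, -0.0, -1.0]]
wrist_force: [-0.8, 0.2, -5.2]
opening: 0.648
finger_force: 65.5
```

```bash
python3 -c "
from bench import ctrl
print(ctrl.close_job())"
```

```text
the job is handed in; nothing more can be done
None
```

I handed the job in at about 45 s: the two light tins (about 0.25 and 0.31 kg) stand released in the crate pockets, and the heavy one (about 0.7 kg) is held still with its underside about 19 cm above the bench; no verdict was returned.

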